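# Tip the oat bars into the lunch box

## Robot

A 7-joint arm with a two-finger parallel gripper is mounted at the origin on the work surface. World frame = base frame: x ahead of the robot, y to its left, z up, the work surface at z = 0. Lengths are in m, angles in rad, forces in N, time in s.
With the tool pointing down it reaches from about 0.4 to 0.85 m from the base axis. Payload 4.5 kg.
Tool frame: the origin (TCP) lies at the very end of the fingers, on their centre line; the grasp point (between the pads) lies 19 mm behind it; z points along the fingers, y is the line along which they close (so a half turn about z gives the same grasp; the last joint's range is limited). The gripper opens to 88 mm and grips with 3 to 60 N. Pads are 18 mm wide; open, the fingers measure 123 mm over their backs; the gripper's body (75 mm by 187 mm) begins 45 mm behind the grasp point.
Start: joints at [1.227, 0.689, -0.195, 1.565, 0.157, 0.902, -0.215], TCP at [0.231, -0.581, 0.239] pointing down, gripper open.
Joint ranges: [-3.01, 3.01], [-0.46, 2.08], [-1.47, 1.51], [0.13, 2.56], [-1, 4.14], [0.04, 2.09], [-2.66, 2.66]. Speed limits (rad/s): [2.57, 2.57, 3.14, 3.14, 3.14, 3.14, 3.14].

## Interface

Orientations are given as a unit quaternion [x, y, z, w].
In Python, from plant import r gives the robot as it stands. The module is installed in compiled form; this text tells all that it offers.
- The arm moves only by the shell command python3 -m pendant 'ROWS' [FORCE]. ROWS is JSON, one flat list of numbers, 7 for each row, row after row: the opening, from 0 (shut) to 1 (fully open), then the shift along the tool's x, y, z scaled (see below), then the turn, a rotation vector about the tool's x, y, z scaled (see below). A call has 1 to 12 rows; each row is the pose to reach, as a shift and turn from the pose commanded when the call began, along the tool's axes at that moment; what a row does not reach only later rows make up. The controller multiplies each number of a shift by 0.15 m and each number of a turn by pi/2 rad. A row lasts 1/10 s, in which the tool goes at most 50 mm and 8.59 degrees, less where a joint would pass 70% of its speed; a pose out of reach is approached as far as the arm can. A call with a number of a shift or a turn outside -1 to 1 is refused whole. A call with a gripper value outside its range is refused whole. The fingers move at their own pace and stop on an object; FORCE is the grip in N (left out, the last holds). Time passes only in rows, so rows that repeat a pose let the fingers close. It gives the time, the measured TCP pose, the force, the opening and the grip force at its end, in the units of the state.
- r.get_state(): the state, without advancing time (a new reading comes with each control period).
- r.snapshot(name): name is "scene" or "top" or "wrist"; returns a dict with "img" (384x512x3 uint8, red, green, blue), "mtx" (3x3 intrinsics, pixels), "k1" (the pictures are not rectified: a ray, as slopes to the right and down, at radius r is drawn at 1 + k1 r^2 times it, then the intrinsics apply), "cam_to_world" (4x4, takes a point from camera to world coordinates). Camera axes: x right, y up, looking along -z (the intrinsics and any distortion apply to the point x, -y, -z); pixel columns grow to the right and rows downward; lengths in m; the calibration is good to about 2 mm. A picture is of the moment at which its call begins. There is no depth.
- r.finish_job(): hands the job in; it is judged then, once.
The state is a dict: "clock": time; "q": joint angles; "qd": joint speeds; "joint_torque": joint torques, N m; "tool_pos": TCP position; "eef_rot": TCP orientation; "contact_force": force on the tool from outside, world axes, zero at the start; "moment": the same for the moment, N m; "opening": opening from 0.0 (shut) to 1.0 (fully open); "finger_force": force on a finger pad.
Only numpy, scipy, OpenCV 4.12 (cv2) and the standard library are available. Lean on these libraries where they do the work, as an engineer would, in place of code of your own. Each camera call takes 0.05 s, during which the arm holds its last target. There are 200 camera calls.

## Task

Pack the three oat bars into the open top tier of the lunch box: lift the steel snack tray by its arched handle and tip it so the bars slide off its open end into the box, without touching the bars with the gripper. Then set the emptied tray down upright on the middle of the round dark wooden trivet, without dropping it, and close the lunch box lid fully. Leave the sauce dish, steel cup and rice paddle where they are.

Things in the scene. Friction and masses are not known exactly. Their poses are not given: they have to be found in the camera images.
- lunchbox: Clear plastic two-tier lunch box with grey rim bands, fixed to the counter; 160 (its x) x 210 (its y) x 110 mm high. Origin at the centre of its underside, z up. The lower tier is shut; the upper tier is open at the top: walls 4 mm, inner floor at z = 46 mm, rim at z = 110 mm. The lid is hinged along the rim on the +x long side, away from the robot.
- lid (a joint): Hinge of the lunch box lid, rad: 0 = shut flat on the rim, 1.57 = upright, up to 1.97 (leaning away beyond the +x side). It stays where it is left; 1 to 3 N at its free edge moves it. Starts open.
- lid_hinge (a point): Middle of the lid's hinge line (lunch box frame: x = +80 mm, y = 0, z = 110.5 mm). Its axes turn with the lid: y along the hinge line, -x from the hinge to the free edge, z out of the lid's outer (top) face.
- lid_edge (a point): Middle of the lid's free edge on the outer face, 160 mm from the hinge. The lid is a clear flat panel with a grey frame, 160 x 210 x 7 mm, without a knob.
- tray: Steel snack tray, 120 mm wide (its x) x 170 mm long (its y), 0.3 kg, carrying three oat bars. Origin at the centre of its underside, z up. Floor 4 mm thick; walls 22 mm high on both long sides and at the +y end; the -y end is open. An arched handle stands over the middle: two 5 mm thick uprights at x = -57 and +57 mm and a wooden crossbar along x.
- tray_handle (a point): Centre of the handle's crossbar, 84 mm above the tray's underside. Crossbar 120 mm long along x, 14 mm wide along y, 18 mm high; 110 mm clear between the uprights, and 71 mm from the tray floor up to its lower side.
- tray_lip (a point): Middle of the tray's open edge, on the upper side of the floor: tray frame x = 0, y = -85 mm, z = 4 mm.
- trivet: Round dark wooden trivet, 224 mm in diameter and 12 mm thick, fixed, lying on the counter. Origin at the centre of its underside.
- dish: White ceramic sauce dish, 90 mm across and 28 mm high; bystander. Origin at the centre of its underside.
- cup: Steel mini cup, 64 mm across and 65 mm high; bystander. Origin at the centre of its underside.
- paddle: Flat wooden rice paddle, about 220 mm long along its y (handle to -y, 60 mm wide blade to +y), 9 mm high; bystander. Origin on the underside near its middle.
- bar1: Baked oat bar, brown, rigid, 30 x 64 x 24 mm, about 45 g, lying loose on the tray side by side with the others (its long y along the tray's y). Origin at its centre.
- bar2: Baked oat bar, brown, rigid, 30 x 64 x 24 mm, about 45 g, lying loose on the tray side by side with the others (its long y along the tray's y). Origin at its centre.
- bar3: Baked oat bar, brown, rigid, 30 x 64 x 24 mm, about 45 g, lying loose on the tray side by side with the others (its long y along the tray's y). Origin at its centre.
Mind the look-alikes: they are no part of the job. What is shaped like the bar3 but pink is not meant. Leave any green look-alike of the tray alone.

How it is judged:
By the outcome, as a careful person would: the job done as asked, in the order asked, and still so for the second after the job is handed in, with the robot touching nothing.
It also fails if it takes over 72 s, if anything falls off the work surface, if the arm or the gripper's body presses on something with over 40 N, if the wrist force passes 120 N, or if a joint passes its speed limit or range.

## Working session

There is one attempt and no reset: what is moved stays moved. The work goes in short steps, Python scripts to look and compute and a shell command to move; the robot and the scene stay as the last step left them, time stands still between calls to the robot, and variables do not carry over. Pictures are saved under pics/ and viewed, at most 10 in all, crops included, and the job is handed in when it is done.

```bash
mkdir -p pics; cat > h.py <<'E'
import numpy as np, cv2
from plant import r
from scipy.spatial.transform import Rotation as R
def snap(n,f=None):
    s=r.snapshot(n)
    if f: cv2.imwrite('pics/'+f,cv2.cvtColor(s['img'],cv2.COLOR_RGB2BGR))
    return s
def ray(s,uv):
    K=s['mtx'];d=np.array([(uv[0]-K[0,2])/K[0,0],(uv[1]-K[1,2])/K[1,1]])
    p=d.copy()
    for _ in range(30): p=d/(1+s['k1']*(p@p))
    T=s['cam_to_world'];v=T[:3,:3]@np.array([p[0],-p[1],-1]);return T[:3,3],v
def onz(s,uv,z):
    o,v=ray(s,uv);return o+v*(z-o[2])/v[2]
def proj(s,P):
    T=s['cam_to_world'];c=T[:3,:3].T@(np.array(P)-T[:3,3]);p=np.array([c[0],-c[1]])/-c[2]
    p=p*(1+s['k1']*(p@p));return s['mtx'][:2,:2]@p+s['mtx'][:2,2]
def tri(s1,a,s2,b):
    o1,v1=ray(s1,a);o2,v2=ray(s2,b)
    t=np.linalg.lstsq(np.c_[v1,-v2],o2-o1,rcond=None)[0]
    p,q=o1+t[0]*v1,o2+t[1]*v2;return (p+q)/2,np.linalg.norm(p-q)
def rel(p,q):
    "rows numbers (shift, turn) to reach pos p / Rotation q from measured pose"
    s=r.get_state();c=R.from_quat(s['eef_rot'])
    return np.round(c.inv().apply(np.array(p)-s['tool_pos'])/.15,3),np.round((c.inv()*q).as_rotvec()/(np.pi/2),3)
E
python3 - <<'E'
from h import *
a=snap('scene','scene.png');b=snap('top','top.png')
st=r.get_state()
print({k:np.round(v,3) for k,v in st.items()}); print(R.from_quat(st['eef_rot']).as_matrix().round(2))
for s in (a,b): print(s['cam_to_world'].round(3),s['mtx'],s['k1'])
E
```

```text
{'clock': np.float64(0.1), 'q': array([ 1.227,  0.69 , -0.195,  1.566,  0.157,  0.903, -0.215]), 'qd': array([ 0.001, -0.001,  0.001, -0.004,  0.   ,  0.   , -0.   ]), 'joint_torque': array([-3.0000e-03, -5.2850e+01, -1.2720e+00, -1.5384e+01, -5.3000e-02,
        2.0000e-03,  0.0000e+00]), 'tool_pos': array([ 0.23 , -0.58 ,  0.238]), 'eef_rot': array([ 0.982,  0.188, -0.   , -0.001]), 'contact_force': array([-0.493, -0.05 , -0.411]), 'moment': array([0.01 , 0.042, 0.008]), 'finger_force': np.float64(0.0), 'opening': np.float64(1.0)}
[[ 0.93  0.37 -0.  ]
 [ 0.37 -0.93  0.  ]
 [-0.   -0.   -1.  ]]
[[ 0.581 -0.701  0.414  1.105]
 [ 0.814  0.491 -0.31  -0.433]
 [ 0.014  0.517  0.856  1.39 ]
 [ 0.     0.     0.     1.   ]] [[470.17351294   0.         258.47758941]
 [  0.         470.17351294 184.41403309]
 [  0.           0.           1.        ]] -0.034937156360462504
[[-0.006  0.988 -0.155  0.348]
 [-1.    -0.009 -0.016  0.027]
 [-0.017  0.155  0.988  1.106]
 [ 0.     0.     0.     1.   ]] [[375.98196585   0.         257.50628377]
 [  0.         375.98196585 198.7345713 ]
 [  0.           0.           1.        ]] 0.0011598132316750329
```

View pics/scene.png

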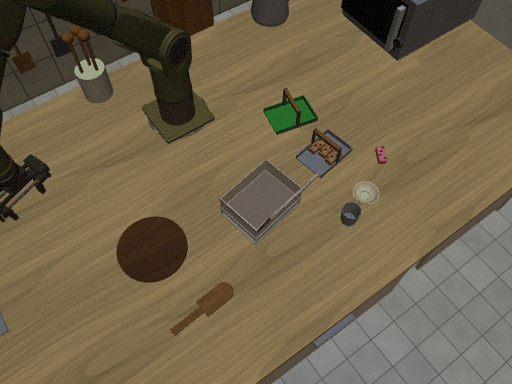

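View pics/top.png

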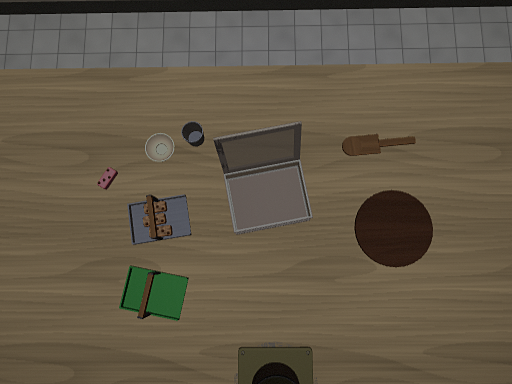

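The scene view shows the box (260,200), tray (323,152), trivet (152,248). The top view shows the box (268,197), grey tray (160,219), trivet (394,229). I'll zoom in.

```bash
python3 - <<'E'
from h import *
b=cv2.imread('pics/top.png');a=cv2.imread('pics/scene.png')
A=cv2.resize(b[185:255,115:205],(400,311),interpolation=cv2.INTER_CUBIC)
B=cv2.resize(a[120:190,285:375],(400,311),interpolation=cv2.INTER_CUBIC)
C=cv2.resize(b[115:240,205:325],(288,300));D=cv2.resize(a[155:245,210:325],(383,300))
o=np.zeros((600,800,3),np.uint8);o[:300,:400]=A[:300];o[:300,400:]=B[:300];o[300:,:288]=C;o[300:,400:783]=D
cv2.imwrite('pics/z.png',o)
s=snap('top');im=cv2.cvtColor(s['img'],cv2.COLOR_RGB2HSV)
g=s['img'].astype(int)
# trivet: dark brown
m=((g.sum(2)<130)).astype(np.uint8);m[:150]=0;m[300:]=0
n,l,st,c=cv2.connectedComponentsWithStats(m)
for i in range(1,n):
    if st[i,4]>1000: print('trivet',st[i],c[i],onz(s,c[i],.012))
# bluish tray floor
m=((g[...,2]-g[...,0]>8)&(g[...,2]>60)).astype(np.uint8);m[:150]=0
cs,_=cv2.findContours(m,0,2)
for k in cs:
    if cv2.contourArea(k)>300:
        bx=cv2.boxPoints(cv2.minAreaRect(k)); print('tray',bx.round(1).tolist(),[onz(s,p,.004).round(4).tolist() for p in bx])
E
```

```text
trivet [ 355  190   78   77 4684] [393.27668659 228.33795901] [ 0.43007666 -0.3481682   0.012     ]
tray [[125.5999984741211, 206.39999389648438], [148.89999389648438, 202.5], [155.1999969482422, 240.0], [131.8000030517578, 243.89999389648438]] [[0.5017, 0.4369, 0.004], [0.5128, 0.3676, 0.004], [0.4017, 0.3449, 0.004], [0.3908, 0.4131, 0.004]]
tray [[153.10000610351562, 201.8000030517578], [185.10000610351562, 196.5], [191.3000030517578, 233.8000030517578], [159.39999389648438, 239.10000610351562]] [[0.5148, 0.355, 0.004], [0.53, 0.26, 0.004], [0.419, 0.239, 0.004], [0.4041, 0.3326, 0.004]]
```

View pics/z.png

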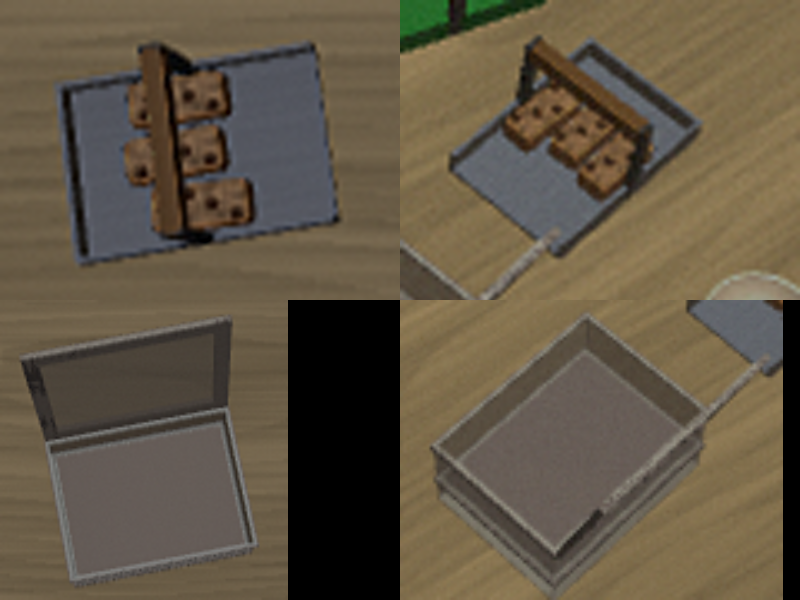

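The crop confirms that the tray's open end faces the box, and the lid is open past upright on the far side. Next I'll compute the poses.

```bash
python3 - <<'E'
from h import *
b=snap('top');a=snap('scene')
for n,z,P in (('tray',.022,[(185.7,194.9),(191.1,234.5),(133,244),(128.5,204.1)]),('box',.11,[(225,175.4),(300,160.8),(311.2,217),(236,231.7)])):
    Q=np.array([onz(b,p,z)[:2] for p in P]); print(n,Q.round(3).tolist(),Q.mean(0).round(4),[np.linalg.norm(Q[i]-Q[i-1]).round(3) for i in range(4)])
    for i in range(4): d=Q[i]-Q[i-1];print(np.degrees(np.arctan2(d[1],d[0])).round(1),end=' ')
    print()
t=lambda x,y:(x/4.444+115,y/4.444+185); sc=lambda x,y:((x-400)/4.444+285,y/4.444+120)
print('handle far', tri(b,t(150,46),a,sc(646,128)), 'near',tri(b,t(168,232),a,sc(531,42)))
tt=lambda x,y:(x/2.4+205,(y-300)/2.4+115); ss=lambda x,y:((x-400)/3.33+210,(y-300)/3.33+155)
print('lid edge L',tri(b,tt(22,356),a,ss(775,360)),'R',tri(b,tt(230,318),a,ss(600,510)))
print('lid R/L from top z=.265', onz(b,tt(22,356),.265),onz(b,tt(230,318),.265))
# trivet check in scene
g=a['img'].astype(int);m=(g.sum(2)<110).astype(np.uint8)[200:300,100:200]
n,l,st,c=cv2.connectedComponentsWithStats(m);i=1+st[1:,4].argmax();print('trivet',st[i],onz(a,c[i]+[100,200],.012))
E
```

```text
tray [[0.532, 0.254], [0.416, 0.236], [0.39, 0.403], [0.506, 0.422]] [0.4608 0.329 ] [np.float64(0.169), np.float64(0.117), np.float64(0.169), np.float64(0.118)]
-81.2 -171.0 98.9 9.1 
box [[0.57, 0.13], [0.608, -0.074], [0.454, -0.1], [0.417, 0.1]] [0.5122 0.0142] [np.float64(0.156), np.float64(0.208), np.float64(0.156), np.float64(0.203)]
11.2 -79.3 -170.4 100.6 
handle far (array([0.52090987, 0.34440002, 0.09095965]), np.float64(0.005191172375632618)) near (array([0.40533088, 0.32777481, 0.08839651]), np.float64(0.0012562398468075715))
lid edge L (array([0.62932659, 0.14578549, 0.25523529]), np.float64(0.00978766279936085)) R (array([ 0.66221569, -0.06139631,  0.26024474]), np.float64(0.0031073049668780984))
lid R/L from top z=.265 [0.62356468 0.14008762 0.265     ] [ 0.65963214 -0.06222097  0.265     ]
trivet [ 30  34  57  48 728] [ 0.49349526 -0.35221971  0.012     ]
```

```bash
p="python3 -m pendant"
$p '[1,0.95,-0.05,-0.4,0,0,0.14, 1,0.95,-0.05,-0.4,0,0,0.14, 1,0.95,-0.05,-0.4,0,0,0.14, 1,0.95,-0.05,-0.4,0,0,0.14, 1,0.95,-0.05,-0.4,0,0,0.14, 1,0.95,-0.05,-0.4,0,0,0.14]' 
$p '[1,0.8,-0.75,0,0,0,0, 1,0.8,-0.75,0,0,0,0, 1,0.8,-0.75,0,0,0,0, 1,0.8,-0.75,0,0,0,0, 1,0.8,-0.75,0,0,0,0, 1,0.8,-0.75,0,0,0,0]' 
$p '[1,0.4,-0.88,0,0,0,0, 1,0.4,-0.88,0,0,0,0, 1,0.4,-0.88,0,0,0,0, 1,0.4,-0.88,0,0,0,0, 1,0.4,-0.88,0,0,0,0]'
python3 - <<'E'
from h import *
a=snap('top')
g=a['img'].astype(int);s=r.get_state();print(s['q'].round(2),rel([.48,.31,.2],R.from_matrix(np.array([[.988,.156,0],[.156,-.988,0],[0,0,-1]]))))
E
```

```text
clock: 0.85
tool_pos: [0.3583, -0.522, 0.2981]
eef_rot: [0.997, 0.078, -0.001, -0.0]
contact_force: [0.2, -0.0, 0.4]
opening: 1.0
finger_force: 0.0
clock: 1.45
tool_pos: [0.4586, -0.394, 0.2983]
eef_rot: [0.997, 0.077, -0.001, 0.001]
contact_force: [-0.4, -0.7, 0.1]
opening: 1.002
finger_force: 0.0
clock: 1.95
tool_pos: [0.4984, -0.2537, 0.2987]
eef_rot: [0.997, 0.078, -0.001, 0.001]
contact_force: [-0.4, -0.6, 0.1]
opening: 0.998
finger_force: 0.0
[ 0.46  0.53 -0.12  1.69  0.08  0.93 -1.1 ] (array([ 0.457, -3.742,  0.649]), array([ 0.001,  0.001, -0.002]))
```

```bash
p="python3 -m pendant"
$p '[1,0.15,-0.92,0,0,0,0, 1,0.15,-0.92,0,0,0,0, 1,0.15,-0.92,0,0,0,0, 1,0.15,-0.92,0,0,0,0, 1,0.15,-0.92,0,0,0,0]'
$p '[1,0.15,-0.92,0,0,0,0, 1,0.15,-0.92,0,0,0,0, 1,0.15,-0.92,0,0,0,0, 1,0.15,-0.92,0,0,0,0, 1,0.15,-0.92,0,0,0,0]'
$p '[1,0,0,0,0.6,0,0, 1,0,0,0,0.6,0,0, 1,0,0,0,0.6,0,0, 1,0,0,0,0.6,0,0, 1,0,0,0,0.6,0,0, 1,0,0,0,0.6,0,0, 1,0,0,0,0.6,0,0, 1,0,0,0,0.6,0,0, 1,0,0,0,0.6,0,0]'
python3 -c "
from h import *
print(r.get_state()['q'].round(2))"
$p '[1,0,0,0,-0.6,0,0, 1,0,0,0,-0.6,0,0, 1,0,0,0,-0.6,0,0, 1,0,0,0,-0.6,0,0, 1,0,0,0,-0.6,0,0, 1,0,0,0,-0.6,0,0, 1,0,0,0,-0.6,0,0, 1,0,0,0,-0.6,0,0]'
```

```text
clock: 2.5
tool_pos: [0.4998, -0.1142, 0.2987]
eef_rot: [0.997, 0.077, -0.0, 0.001]
contact_force: [-0.9, -0.4, -0.6]
opening: 1.001
finger_force: 0.0
clock: 3.0
tool_pos: [0.5012, 0.0254, 0.2986]
eef_rot: [0.997, 0.077, -0.0, 0.001]
contact_force: [-0.0, 0.4, -0.1]
opening: 1.003
finger_force: 0.0
clock: 3.9
tool_pos: [0.5006, 0.028, 0.2992]
eef_rot: [0.889, 0.071, -0.035, -0.452]
contact_force: [0.1, -0.2, 0.0]
opening: 1.001
finger_force: 0.0
[ 0.64  0.78 -0.55  1.73 -0.56  1.12 -0.9 ]
clock: 4.7
tool_pos: [0.5002, 0.033, 0.3011]
eef_rot: [0.996, 0.084, 0.002, -0.0]
contact_force: [0.8, -0.8, -0.5]
opening: 0.996
finger_force: 0.0
```

```bash
p="python3 -m pendant"
$p '[1,0.15,-0.92,0,0,0,0, 1,0.15,-0.92,0,0,0,0, 1,0.15,-0.92,0,0,0,0, 1,0.15,-0.92,0,0,0,0, 1,0.15,-0.92,0,0,0,0]'
$p '[1,0,-0.8,0.5,0,0,0, 1,0,-0.8,0.5,0,0,0, 1,0,-0.8,0.5,0,0,0, 1,0,-0.8,0.5,0,0,0, 1,0,-0.8,0.5,0,0,0, 1,0,-0.8,0.5,0,0,0]'
python3 - <<'E'
from h import *
s=snap('wrist','w1.png')
q=R.from_matrix(np.array([[.988,.156,0],[.156,-.988,0],[0,0,-1]]))
print(r.get_state()['q'].round(2),rel([.463,.331,.15],q))
for P in ([.463-.06*.988,.331-.06*.156,.093],[.463,.331,.093],[.463+.06*.988,.331+.06*.156,.093]): print(proj(s,P).round(1))
E
```

```text
clock: 5.2
tool_pos: [0.501, 0.1681, 0.2994]
eef_rot: [0.997, 0.08, 0.0, -0.0]
contact_force: [0.1, -0.1, -0.1]
opening: 1.003
finger_force: 0.0
clock: 5.8
tool_pos: [0.4838, 0.2835, 0.2245]
eef_rot: [0.997, 0.077, 0.001, 0.001]
contact_force: [0.1, 0.7, 1.1]
opening: 1.001
finger_force: 0.0
[-0.55  0.62 -0.1   1.78  0.09  0.74 -2.12] (array([-0.09 , -0.334,  0.497]), array([ 0.001, -0.001, -0.002]))
[209.  250.1]
[206.3 198.3]
[203.4 140.6]
```

View pics/w1.png

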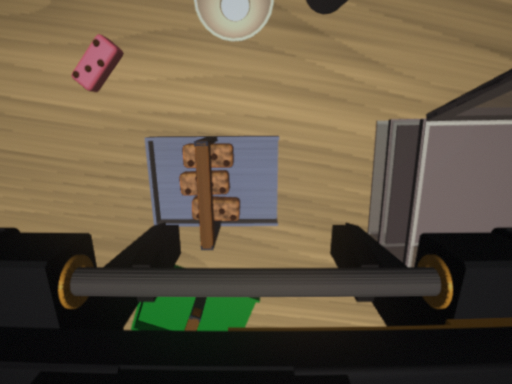

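The crossbar appears at (204,139)–(208,249), matching the predicted position within about 1 px. I'll go ahead and grasp.

```bash
p="python3 -m pendant"
$p '[1,-0.09,-0.33,0.5,0,0,0, 1,-0.09,-0.33,0.5,0,0,0, 1,-0.09,-0.33,0.5,0,0,0, 1,-0.09,-0.33,0.5,0,0,0]'
$p '[1,0,0,0.19,0,0,0, 1,0,0,0.38,0,0,0, 1,0,0,0.57,0,0,0, 1,0,0,0.57,0,0,0, 0,0,0,0.57,0,0,0, 0,0,0,0.57,0,0,0, 0,0,0,0.57,0,0,0, 0,0,0,0.57,0,0,0, 0,0,0,0.57,0,0,0, 0,0,0,0.57,0,0,0, 0,0,0,0.57,0,0,0, 0,0,0,0.57,0,0,0]' 60
```

```text
clock: 6.25
tool_pos: [0.462, 0.3317, 0.1491]
eef_rot: [0.997, 0.078, 0.0, 0.001]
contact_force: [-0.1, -0.5, 0.5]
opening: 1.002
finger_force: 0.0
clock: 7.45
tool_pos: [0.4611, 0.3331, 0.0631]
eef_rot: [0.997, 0.079, -0.0, 0.0]
contact_force: [-0.1, 0.5, -0.2]
opening: 0.301
finger_force: 0.0
```

```bash
p="python3 -m pendant"
$p '[0,0,0,0,0,0,0, 0,0,0,0,0,0,0, 0,0,0,0,0,0,0, 0,0,0,0,0,0,0, 0,0,0,0,0,0,0]'
$p '[0,0,0,-0.05,0,0,0, 0,0,0,-0.1,0,0,0, 0,0,0,-0.2,0,0,0, 0,0,0,-0.3,0,0,0, 0,0,0,-0.4,0,0,0, 0,0,0,-0.5,0,0,0, 0,0,0,-0.6,0,0,0, 0,0,0,-0.7,0,0,0, 0,0,0,-0.8,0,0,0, 0,0,0,-0.9,0,0,0, 0,0,0,-1,0,0,0, 0,0,0,-1,0,0,0]'
python3 - <<'E'
from h import *
print(r.get_state()['moment'].round(2),rel([.511,.14,.25],R.from_matrix(np.array([[.9836,.18,0],[.18,-.9836,0],[0,0,-1]]))))
snap('wrist','w2.png')
E
```

```text
clock: 7.95
tool_pos: [0.461, 0.3335, 0.0632]
eef_rot: [0.997, 0.079, 0.0, -0.0]
contact_force: [1.1, 1.1, -1.7]
opening: 0.144
finger_force: 60.0
clock: 9.15
tool_pos: [0.462, 0.3332, 0.2152]
eef_rot: [0.997, 0.079, 0.002, -0.001]
contact_force: [1.7, 1.0, -6.0]
opening: 0.145
finger_force: 60.0
[ 0.09 -0.09  0.  ] (array([ 0.122,  1.323, -0.233]), array([-0.001, -0.002, -0.015]))
```

View pics/w2.png

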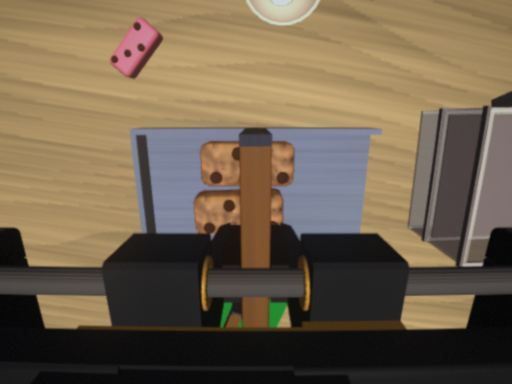

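The tray hangs level with the bars still on it. I'll carry it over the box.

```bash
p="python3 -m pendant"
$p '[0,0,0.02,-0.02,0,0,0, 0,0,0.07,-0.04,0,0,0, 0,0,0.15,-0.1,0,0,-0.005, 0,0,0.25,-0.15,0,0,-0.01, 0,0,0.35,-0.2,0,0,-0.015, 0,0,0.45,-0.2,0,0,-0.015, 0,0,0.55,-0.2,0,0,-0.015, 0,0,0.63,-0.2,0,0,-0.015, 0,0,0.7,-0.2,0,0,-0.015, 0,0,0.75,-0.2,0,0,-0.015, 0,0,0.78,-0.2,0,0,-0.015, 0,0,0.78,-0.2,0,0,-0.015]'
$p '[0,0,0.02,0,0,0,0, 0,0,0.07,0,0,0,0, 0,0,0.15,0,0,0,0, 0,0,0.25,0,0,0,0, 0,0,0.35,0,0,0,0, 0,0,0.45,0,0,0,0, 0,0,0.55,0,0,0,0, 0,0,0.63,0,0,0,0, 0,0,0.7,0,0,0,0, 0,0,0.75,0,0,0,0, 0,0,0.78,0,0,0,0, 0,0,0.78,0,0,0,0]'
python3 - <<'E'
from h import *
s=snap('scene');a=snap('top');im=np.hstack([cv2.resize(s['img'][130:260,190:360],(400,306)),cv2.resize(a['img'][110:260,130:330],(400,300))[:300] if 0 else cv2.resize(a['img'][110:263,130:330],(400,306))])
cv2.imwrite('pics/c3.png',im[...,::-1])
q=R.from_matrix(np.array([[.9836,.18,0],[.18,-.9836,0],[0,0,-1]]))
for y,z,t in((.06,.19,25),(.02,.185,50)):
    print(rel([.513-.18*y,.014+.9836*y,z],q*R.from_rotvec([np.radians(t),0,0])))
E
```

```text
clock: 10.4
tool_pos: [0.4796, 0.217, 0.2431]
eef_rot: [0.996, 0.09, -0.0, 0.0]
contact_force: [-0.0, -0.7, -4.4]
opening: 0.152
finger_force: 60.0
clock: 11.6
tool_pos: [0.5008, 0.1019, 0.2432]
eef_rot: [0.996, 0.09, -0.0, 0.0]
contact_force: [0.5, -0.0, -5.8]
opening: 0.146
finger_force: 60.0
(array([-0.026,  0.2  ,  0.355]), array([0.277, 0.   , 0.001]))
(array([-0.026,  0.466,  0.388]), array([0.555, 0.   , 0.001]))
```

View pics/c3.png

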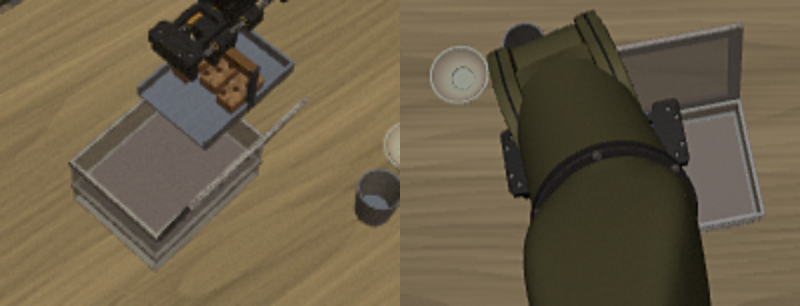

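The tray sits level above the box's near-y end (scene crop around 215,90) and inside the walls, with the bars in place. Now I'll tip it.

```bash
p="python3 -m pendant"
$p '[0,0,0.02,0.06,0.03,0,0, 0,-0.01,0.05,0.12,0.07,0,0, 0,-0.02,0.1,0.2,0.12,0,0, 0,-0.03,0.15,0.28,0.18,0,0, 0,-0.03,0.18,0.33,0.23,0,0, 0,-0.03,0.2,0.36,0.28,0,0, 0,-0.03,0.24,0.36,0.31,0,0, 0,-0.03,0.28,0.37,0.34,0,0, 0,-0.03,0.32,0.37,0.38,0,0, 0,-0.03,0.36,0.38,0.43,0,0, 0,-0.03,0.42,0.38,0.49,0,0, 0,-0.03,0.47,0.38,0.55,0,0]'
python3 - <<'E'
from h import *
s=snap('scene');im=cv2.resize(s['img'][130:260,190:360],(600,459))
cv2.imwrite('pics/c4.png',im[...,::-1]);print(r.get_state()['contact_force'],r.get_state()['q'].round(2))
E
```

```text
clock: 12.9
tool_pos: [0.5104, 0.0312, 0.1861]
eef_rot: [0.904, 0.082, -0.036, -0.417]
contact_force: [0.0, 0.8, -3.9]
opening: 0.149
finger_force: 60.1
[ 1.21468883 -5.81375216 -8.30509647] [ 0.69  0.99 -0.73  1.76 -0.29  0.87 -1.03]
```

View pics/c4.png

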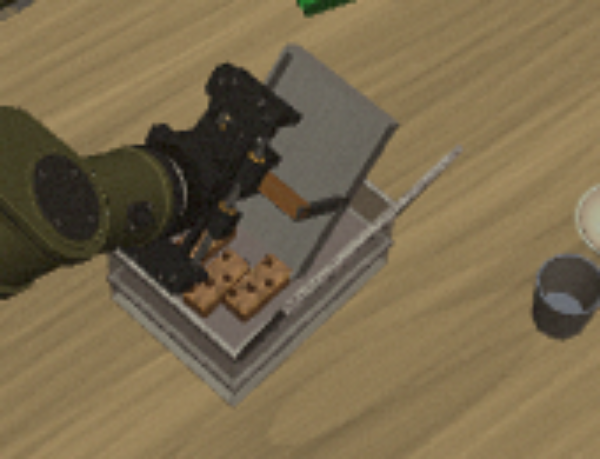

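The tray is tipped about 50° and the bars are off its lip: two are visible at (215,285) and (258,287), and the third is partly hidden at (215,240). I'll let them settle, then withdraw along the tray's own plane.

```bash
p="python3 -m pendant"
$p '[0,0,0,0,0,0,0, 0,0,0,0,0,0,0, 0,0,0,0,0,0,0, 0,0,-0.05,0,0,0,0, 0,0,-0.12,0,0,0,0, 0,0,-0.2,0,0,0,0, 0,0,-0.3,0,0,0,0, 0,0,-0.4,0,0,0,0, 0,0,-0.5,0,0,0,0, 0,0,-0.6,0,0,0,0, 0,0,-0.7,0,0,0,0, 0,0,-0.7,0,0,0,0]'
python3 - <<'E'
from h import *
s=snap('scene');im=cv2.resize(s['img'][110:260,190:360],(600,529))
cv2.imwrite('pics/c5.png',im[...,::-1]);print(r.get_state()['contact_force'],r.get_state()['q'].round(2))
E
```

```text
clock: 14.15
tool_pos: [0.4963, 0.1016, 0.2683]
eef_rot: [0.904, 0.084, -0.037, -0.417]
contact_force: [-0.6, -0.3, -3.0]
opening: 0.146
finger_force: 60.1
[-0.41483664  0.09150737 -4.12358976] [ 0.63  0.84 -0.8   1.83 -0.38  0.86 -1.13]
```

View pics/c5.png

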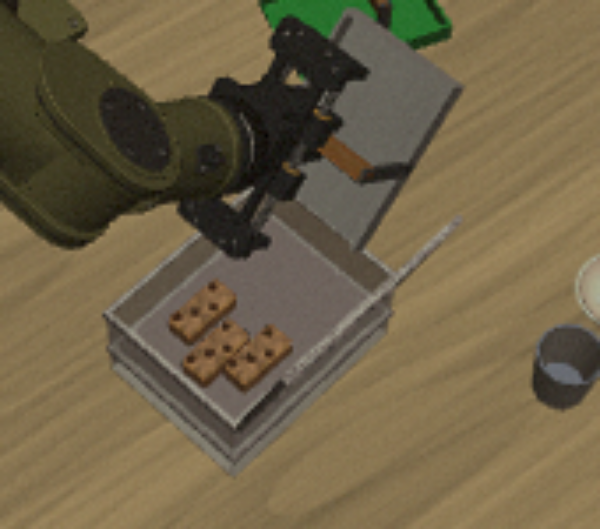

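All three bars lie flat inside the box at (202,310), (215,352) and (258,357), and the tray is empty. Next: level the tray, check the trivet position, and carry it there.

```bash
p="python3 -m pendant"
$p '[0,0,0,0,-0.06,0,0, 0,0,0,0,-0.12,0,0, 0,0,0,0,-0.18,0,0, 0,0,0,0,-0.24,0,0, 0,0,0,0,-0.3,0,0, 0,0,0,0,-0.36,0,0, 0,0,0,0,-0.42,0,0, 0,0,0,0,-0.48,0,0, 0,0,0,0,-0.52,0,0, 0,0,0,0,-0.55,0,0, 0,0,0,0,-0.55,0,0, 0,0,0,0,-0.55,0,0]'
python3 - <<'E'
from h import *
s=snap('scene');g=s['img'].astype(int)
for nm,img,z in (('scene',s,.012),('top',snap('top'),.012)):
    g=img['img'].astype(int);m=(g.sum(2)<150).astype(np.uint8)
    m=cv2.morphologyEx(m,cv2.MORPH_OPEN,np.ones((3,3)))
    c0=proj(img,[.43,-.35,.012]);cs,_=cv2.findContours(m,0,1)
    for k in cs:
        if cv2.contourArea(k)>800 and cv2.pointPolygonTest(k,tuple(map(float,c0)),False)>0:
            P=np.array([onz(img,p,z)[:2] for p in k[:,0].astype(float)]);A=np.c_[2*P,np.ones(len(P))]
            x=np.linalg.lstsq(A,(P**2).sum(1),rcond=None)[0];print(nm,x[:2],np.sqrt(x[2]+x[0]**2+x[1]**2),cv2.contourArea(k))
q=R.from_matrix(np.array([[.9836,.18,0],[.18,-.9836,0],[0,0,-1]]))
print(rel([.50,-.04,.25],q),rel([.43,-.348,.12],q))
E
```

```text
clock: 15.4
tool_pos: [0.4961, 0.0994, 0.2655]
eef_rot: [0.996, 0.091, -0.001, -0.0]
contact_force: [-0.1, 0.3, -3.7]
opening: 0.145
finger_force: 60.0
scene [ 0.43666905 -0.34643388] 0.10908405526581894 3472.0
top [ 0.43175594 -0.34795961] 0.11003788975540185 4574.0
(array([-0.142,  0.912,  0.104]), array([-0.   ,  0.001, -0.001])) (array([-0.966,  2.849,  0.971]), array([-0.   ,  0.001, -0.001]))
```

```bash
p="python3 -m pendant"
$p '[0,-0.03,0.1,0,0,0,0, 0,-0.09,0.27,0,0,0,0, 0,-0.15,0.45,0,0,0,0, 0,-0.21,0.63,0,0,0,0, 0,-0.26,0.8,0,0,0,0, 0,-0.3,0.9,0,0,0,0, 0,-0.31,0.95,0,0,0,0]'
$p '[0,-0.03,0.1,0,0,0,0, 0,-0.09,0.27,0,0,0,0, 0,-0.15,0.45,0,0,0,0, 0,-0.21,0.63,0,0,0,0, 0,-0.26,0.8,0,0,0,0, 0,-0.3,0.9,0,0,0,0, 0,-0.31,0.95,0,0,0,0]'
$p '[0,-0.03,0.1,0,0,0,0, 0,-0.09,0.27,0,0,0,0, 0,-0.15,0.45,0.1,0,0,0, 0,-0.21,0.63,0.2,0,0,0, 0,-0.26,0.8,0.35,0,0,0, 0,-0.3,0.9,0.5,0,0,0, 0,-0.31,0.95,0.65,0,0,0, 0,-0.31,0.95,0.8,0,0,0, 0,-0.31,0.95,0.9,0,0,0, 0,-0.31,0.95,0.95,0,0,0, 0,-0.31,0.95,0.95,0,0,0]'
python3 - <<'E'
from h import *
q=R.from_matrix(np.array([[.9836,.18,0],[.18,-.9836,0],[0,0,-1]]))
print(rel([.434,-.347,.075],q),r.get_state()['q'].round(2))
s=snap('scene');t=snap('top')
cv2.imwrite('pics/c6.png',np.hstack([cv2.resize(s['img'][190:310,80:240],(400,300)),cv2.resize(t['img'][160:295,330:510],(400,300))])[...,::-1])
E
```

```text
clock: 16.2
tool_pos: [0.4757, -0.0523, 0.2658]
eef_rot: [0.996, 0.088, -0.001, 0.0]
contact_force: [-0.8, 0.4, -3.8]
opening: 0.143
finger_force: 60.0
clock: 16.9
tool_pos: [0.456, -0.1996, 0.2659]
eef_rot: [0.996, 0.089, -0.0, 0.0]
contact_force: [-0.2, 0.5, -3.6]
opening: 0.146
finger_force: 60.0
clock: 18.0
tool_pos: [0.4368, -0.3453, 0.1227]
eef_rot: [0.996, 0.091, -0.0, -0.001]
contact_force: [0.9, -0.9, -2.1]
opening: 0.144
finger_force: 60.0
(array([-0.02 ,  0.008,  0.318]), array([-0.001,  0.   ,  0.001])) [ 0.7   0.77 -0.19  1.87  0.27  0.53 -1.06]
```

View pics/c6.png

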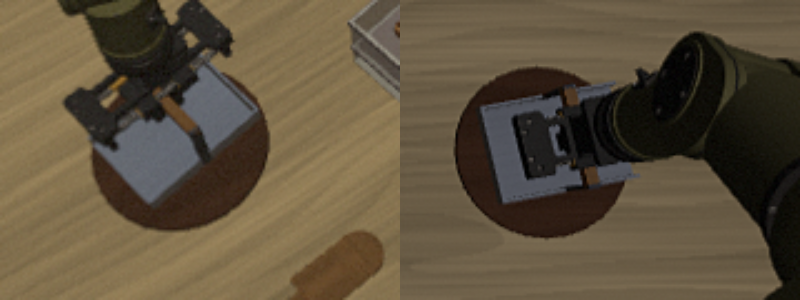

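The tray hovers level over the trivet (crop right, around 560,142). Lowering it slowly.

```bash
p="python3 -m pendant"
$p '[0,-0.02,0.01,0.05,0,0,0, 0,-0.02,0.01,0.1,0,0,0, 0,-0.02,0.01,0.15,0,0,0, 0,-0.02,0.01,0.19,0,0,0, 0,-0.02,0.01,0.22,0,0,0, 0,-0.02,0.01,0.24,0,0,0, 0,-0.02,0.01,0.26,0,0,0, 0,-0.02,0.01,0.28,0,0,0, 0,-0.02,0.01,0.28,0,0,0]'
python3 - <<'E'
from h import *
t=snap('top')
cv2.imwrite('pics/c7.png',cv2.resize(t['img'][180:280,345:465],(720,600),interpolation=cv2.INTER_CUBIC)[...,::-1])
print(proj(t,[.4335,-.347,.03]))
E
```

```text
clock: 19.0
tool_pos: [0.4338, -0.3482, 0.0813]
eef_rot: [0.996, 0.091, -0.0, -0.0]
contact_force: [0.3, -0.1, -4.3]
opening: 0.147
finger_force: 60.0
[394.93872207 226.64819823]
```

View pics/c7.png

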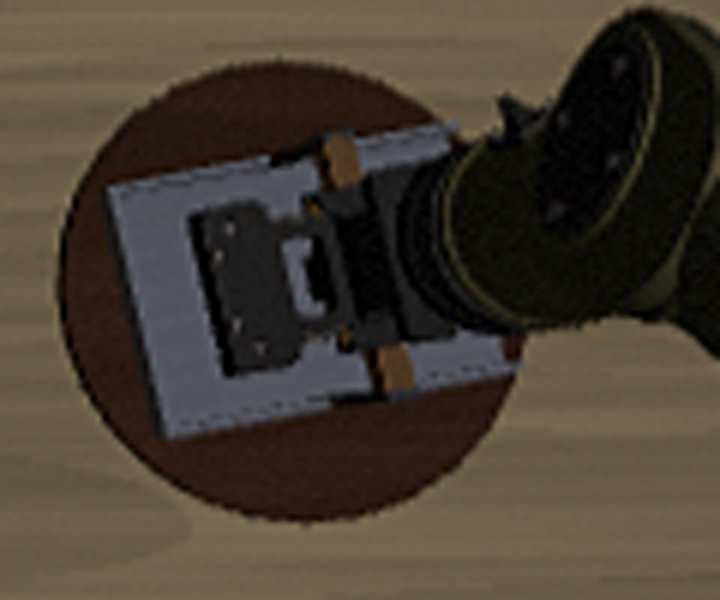

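The tray's centre is about 2 px (about 5 mm) too far toward -y (crop centre 313,279 against the trivet's 292,291 plus parallax). I'll correct that, touch down and release.

```bash
p="python3 -m pendant"
$p '[0,0,-0.03,0,0,0,0, 0,0,-0.03,0.01,0,0,0, 0,0,-0.03,0.02,0,0,0, 0,0,-0.03,0.03,0,0,0, 0,0,-0.03,0.035,0,0,0, 0,0,-0.03,0.04,0,0,0, 0,0,-0.03,0.04,0,0,0]'
```

```text
clock: 19.75
tool_pos: [0.433, -0.3439, 0.0755]
eef_rot: [0.996, 0.091, -0.0, -0.0]
contact_force: [-0.1, -0.3, -3.7]
opening: 0.152
finger_force: 60.0
```

```bash
p="python3 -m pendant"
$p '[0,0,0,0.006,0,0,0, 0,0,0,0.012,0,0,0, 0,0,0,0.012,0,0,0]'
$p '[0,0,0,0.006,0,0,0, 0,0,0,0.012,0,0,0, 0,0,0,0.012,0,0,0]'
```

```text
clock: 20.05
tool_pos: [0.4332, -0.344, 0.0751]
eef_rot: [0.996, 0.091, 0.0, 0.0]
contact_force: [-3.2, 1.0, 8.3]
opening: 0.147
finger_force: 60.0
clock: 20.35
tool_pos: [0.4332, -0.344, 0.075]
eef_rot: [0.996, 0.091, 0.0, 0.001]
contact_force: [-5.0, 3.5, 23.7]
opening: 0.144
finger_force: 60.0
```

```bash
p="python3 -m pendant"
$p '[0,0,0,-0.01,0,0,0, 0,0,0,-0.015,0,0,0, 0.3,0,0,-0.015,0,0,0, 0.6,0,0,-0.015,0,0,0, 0.9,0,0,-0.015,0,0,0, 0.9,0,0,-0.015,0,0,0, 0.9,0,0,-0.015,0,0,0, 0.9,0,0,-0.015,0,0,0, 0.9,0,0,-0.015,0,0,0, 0.9,0,0,-0.015,0,0,0]'
$p '[0.9,0,0,-0.1,0,0,0, 0.9,0,0,-0.3,0,0,0, 0.9,0,0,-0.6,0,0,0, 0.9,0,0,-0.9,0,0,0, 0.9,0,0,-1,0,0,0, 0.9,0,0,-1,0,0,0, 0.9,0,0,-1,0,0,0]'
```

```text
clock: 21.35
tool_pos: [0.4331, -0.3439, 0.0742]
eef_rot: [0.996, 0.091, 0.0, 0.0]
contact_force: [0.4, 0.3, -0.3]
opening: 0.852
finger_force: 0.0
clock: 22.05
tool_pos: [0.4326, -0.3437, 0.2236]
eef_rot: [0.996, 0.091, -0.0, -0.0]
contact_force: [0.4, 0.4, 0.4]
opening: 0.902
finger_force: 0.0
```

```bash
p="python3 -m pendant"
$p '[0,0.2,-0.2,-0.3,0,0,0, 0,0.73,-0.75,-0.6,0,0,0, 0,0.73,-0.75,-0.6,0,0,0, 0,0.73,-0.75,-0.6,0,0,0, 0,0.73,-0.75,-0.6,0,0,0, 0,0.73,-0.75,-0.6,0,0,0]' 20
$p '[0,0.73,-0.75,-0.2,0,0,0, 0,0.73,-0.75,-0.2,0,0,0, 0,0.73,-0.75,-0.2,0,0,0, 0,0.73,-0.75,-0.2,0,0,0, 0,0.73,-0.75,-0.2,0,0,0, 0,0.73,-0.75,-0.2,0,0,0]'
$p '[0,0.73,-0.75,0,0,0,0, 0,0.73,-0.75,0,0,0,0, 0,0.73,-0.75,0,0,0,0, 0,0.73,-0.75,0,0,0,0, 0,0.73,-0.75,0,0,0,0, 0,0.73,-0.75,0,0,0,0]'
python3 - <<'E'
from h import *
q=R.from_matrix(np.array([[.9836,.18,0],[.18,-.9836,0],[0,0,-1]]))
print(rel([.695,.047,.235],q),r.get_state()['q'].round(2))
t=snap('top')
# tray on trivet: bluish floor
g=t['img'].astype(int);m=((g[...,2]-g[...,0]>4)).astype(np.uint8);m[:185]=0;m[275:]=0;m[:,:350]=0;m[:,440:]=0
P=cv2.findNonZero(m);bx=cv2.boxPoints(cv2.minAreaRect(P));print(bx.mean(0),onz(t,bx.mean(0),.025),[onz(t,b,.025)[:2].round(3).tolist() for b in bx])
E
```

```text
clock: 22.65
tool_pos: [0.5199, -0.2128, 0.3124]
eef_rot: [0.996, 0.091, -0.002, -0.0]
contact_force: [-0.6, -0.8, 0.7]
opening: 0.382
finger_force: 0.0
clock: 23.25
tool_pos: [0.6063, -0.0862, 0.3425]
eef_rot: [0.996, 0.089, -0.002, 0.001]
contact_force: [1.0, -1.2, -0.4]
opening: 0.007
finger_force: 0.0
clock: 23.85
tool_pos: [0.6946, 0.0431, 0.3436]
eef_rot: [0.996, 0.088, -0.001, 0.002]
contact_force: [0.5, -1.5, -0.3]
opening: 0.007
finger_force: 0.0
(array([ 0.009, -0.027,  0.724]), array([ 0.002,  0.001, -0.002])) [-0.02  0.71 -0.24  1.16  0.17  1.28 -1.65]
[392.0255 213.5962] [ 0.47149449 -0.3427574   0.025     ] [[0.553, -0.24], [0.595, -0.404], [0.392, -0.442], [0.352, -0.283]]
```

```bash
p="python3 -m pendant"
$p '[0,0,0,0.15,0,0,0, 0,0,0,0.35,0,0,0, 0,0,0,0.55,0,0,0, 0,0,0,0.7,0,0,0, 0,0,0,0.72,0,0,0, 0,0,0,0.72,0,0,0]'
$p '[0,-0.1,0,0,0,0,0, 0,-0.2,0,0,0,0,0, 0,-0.3,0,0,0,0,0, 0,-0.4,0,0,0,0,0, 0,-0.5,0,0,0,0,0, 0,-0.6,0,0,0,0,0, 0,-0.6,0,0,0,0,0]'
python3 - <<'E'
from h import *
q=R.from_matrix(np.array([[.9836,.18,0],[.18,-.9836,0],[0,0,-1]]))
# tip centre path in box frame for contact at r on lid at angle phi
for ph in (75,60,45,30,15,5,0):
    a=np.radians(ph);x=.08-.125*np.cos(a)+.007*np.sin(a)+.009;z=.1105+.125*np.sin(a)+.007*np.cos(a)
    print(ph,rel([.513+.9836*x,.014+.18*x,z],q)[0])
E
```

```text
clock: 24.5
tool_pos: [0.695, 0.0452, 0.2365]
eef_rot: [0.996, 0.089, -0.0, 0.001]
contact_force: [-0.6, 0.2, 1.1]
opening: 0.009
finger_force: 0.0
clock: 25.2
tool_pos: [0.6066, 0.0301, 0.2387]
eef_rot: [0.996, 0.09, 0.001, 0.0]
contact_force: [1.3, 0.1, 0.9]
opening: 0.006
finger_force: 0.0
75 [-0.211 -0.007  0.037]
60 [-0.417 -0.007  0.108]
45 [-0.597 -0.007  0.231]
30 [-0.74  -0.007  0.395]
15 [-0.835 -0.007  0.592]
5 [-0.868 -0.007  0.733]
0 [-0.876 -0.007  0.805]
```

```bash
p="python3 -m pendant"
$p '[0,-0.1,0,0.015,0,0,0, 0,-0.21,0,0.037,0,0,0, 0,-0.32,0,0.07,0,0,0, 0,-0.42,0,0.11,0,0,0, 0,-0.51,0,0.17,0,0,0, 0,-0.6,0,0.23,0,0,0, 0,-0.67,0,0.31,0,0,0, 0,-0.74,0,0.4,0,0,0, 0,-0.79,0,0.49,0,0,0, 0,-0.83,0,0.59,0,0,0, 0,-0.84,0,0.63,0,0,0, 0,-0.84,0,0.63,0,0,0]'
python3 - <<'E'
from h import *
q=R.from_matrix(np.array([[.9836,.18,0],[.18,-.9836,0],[0,0,-1]]))
print(rel([.513-.9836*.036,.014-.18*.036,.1175],q))
E
```

```text
clock: 26.4
tool_pos: [0.4837, 0.0083, 0.1417]
eef_rot: [0.996, 0.09, 0.0, 0.0]
contact_force: [0.0, 0.2, 0.2]
opening: 0.008
finger_force: 0.0
(array([-0.041, -0.002,  0.161]), array([ 0., -0.,  0.]))
```

```bash
p="python3 -m pendant"
$p '[0,-0.03,0,0.04,0,0,0, 0,-0.04,0,0.08,0,0,0, 0,-0.04,0,0.11,0,0,0, 0,-0.04,0,0.13,0,0,0, 0,-0.04,0,0.145,0,0,0, 0,-0.04,0,0.16,0,0,0, 0,-0.04,0,0.16,0,0,0]'
python3 - <<'E'
from h import *
t=snap('scene');cv2.imwrite('pics/x.png',t['img'])
g=t['img'].astype(int)
print(r.get_state()['contact_force'])
E
```

```text
clock: 27.1
tool_pos: [0.4769, 0.0074, 0.1175]
eef_rot: [0.996, 0.091, -0.0, 0.0]
contact_force: [-0.7, -0.3, -0.4]
opening: 0.004
finger_force: 0.0
[-0.55255208  1.22991862  0.56583407]
```

Near shut height; I'll press a little more until the force rises.

```bash
p="python3 -m pendant"
$p '[0,0,0,0.01,0,0,0, 0,0,0,0.02,0,0,0, 0,0,0,0.025,0,0,0, 0,0,0,0.025,0,0,0]'
```

```text
clock: 27.55
tool_pos: [0.4772, 0.0074, 0.1165]
eef_rot: [0.996, 0.091, 0.001, 0.0]
contact_force: [-4.9, -0.3, 28.9]
opening: 0.005
finger_force: 14.6
```

There's firm contact at 0.1165 m, the shut height. I'll retract and verify numerically.

```bash
p="python3 -m pendant"
$p '[0,0,0,-0.1,0,0,0, 0,0,0,-0.4,0,0,0, 0,0,0,-0.8,0,0,0, 0,0,0,-1,0,0,0, 0,0,0,-1,0,0,0, 0,0,0,-1,0,0,0]'
$p '[0,-0.3,-1,-0.7,0,0,0, 0,-0.3,-1,-0.7,0,0,0, 0,-0.3,-1,-0.7,0,0,0, 0,-0.3,-1,-0.7,0,0,0, 0,-0.3,-1,-0.7,0,0,0, 0,-0.3,-1,-0.7,0,0,0]'
$p '[0,-0.3,-0.8,0,0,0,0, 0,-0.3,-0.8,0,0,0,0, 0,-0.3,-0.8,0,0,0,0, 0,-0.3,-0.8,0,0,0,0, 0,-0.3,-0.8,0,0,0,0, 0,-0.3,-0.8,0,0,0,0]'
python3 - <<'E'
from h import *
old=cv2.cvtColor(cv2.imread('pics/top.png'),cv2.COLOR_BGR2RGB).astype(int)
t=snap('top','end_top.png');g=t['img'].astype(int)
# differences vs start, by component
d=(abs(g-old).sum(2)>45).astype(np.uint8);d=cv2.morphologyEx(d,cv2.MORPH_OPEN,np.ones((3,3)))
n,l,st,c=cv2.connectedComponentsWithStats(d)
for i in range(1,n):
    if st[i,4]>25: print('diff',st[i],c[i].round(1))
# tray on trivet: pixels inside trivet circle brighter than wood-dark
m=(g.sum(2)>190).astype(np.uint8);k=np.zeros_like(m);cv2.circle(k,(393,228),36,1,-1);m&=k
cs,_=cv2.findContours(m,0,1);kk=max(cs,key=cv2.contourArea);bx=cv2.boxPoints(cv2.minAreaRect(kk))
print('tray area',cv2.contourArea(kk),bx.round(1).tolist(),onz(t,bx.mean(0),.03),[np.linalg.norm(onz(t,bx[i],.03)-onz(t,bx[i-1],.03)).round(3) for i in (0,1)])
# where shut lid corners would be, and brown pixels in box (bars through clear lid)
b=lambda x,y,z:[.513+.9836*x-.18*y,.014+.18*x+.9836*y,z]
print('lid shut corners',[proj(t,b(x,y,.1175)).round(0).tolist() for x in(-.08,.08) for y in(-.105,.105)])
s=snap('scene','end_scene.png')
for nm,v in(('top',t),('scene',s)):
    h=cv2.cvtColor(v['img'],cv2.COLOR_RGB2HSV);poly=np.array([proj(v,b(x,y,.1175)) for x,y in((-.074,-.1),(-.074,.1),(.074,.1),(.074,-.1))]).astype(np.int32)
    k=np.zeros(h.shape[:2],np.uint8);cv2.fillConvexPoly(k,poly,1);mm=((h[...,0]<16)&(h[...,1]>75)).astype(np.uint8)&k
    n,l,st,c=cv2.connectedComponentsWithStats(mm);print(nm,[(st[i,4],c[i].round().tolist()) for i in range(1,n) if st[i,4]>8])
E
```

```text
clock: 28.15
tool_pos: [0.4773, 0.0072, 0.2646]
eef_rot: [0.996, 0.09, 0.001, 0.0]
contact_force: [0.3, -0.2, -0.5]
opening: 0.008
finger_force: 0.0
clock: 28.75
tool_pos: [0.4051, 0.1465, 0.3677]
eef_rot: [0.996, 0.091, -0.001, 0.001]
contact_force: [0.3, -0.6, -1.1]
opening: 0.005
finger_force: 0.0
clock: 29.35
tool_pos: [0.3408, 0.2543, 0.3678]
eef_rot: [0.996, 0.089, -0.001, 0.001]
contact_force: [-0.0, 0.2, -0.1]
opening: 0.006
finger_force: 0.0
diff [ 214  124   91  100 6222] [263.  172.4]
diff [    0   195   192   189 23997] [ 94.  296.3]
diff [ 361  201   66   52 2428] [393.3 226.9]
tray area 1350.0 [[360.6000061035156, 211.3000030517578], [393.8999938964844, 203.5], [403.8999938964844, 245.89999389648438], [370.5, 253.8000030517578]] [ 0.42814674 -0.31072217  0.03      ] [np.float64(0.123), np.float64(0.099)]
lid shut corners [[313.0, 217.0], [235.0, 232.0], [301.0, 159.0], [224.0, 174.0]]
top []
scene []
```

```bash
python3 -c "
from h import *
print(r.get_state()['contact_force'].round(1)); print(r.finish_job())"
```

```text
[ 0.4  0.4 -0.5]
the job is handed in; nothing more can be done
None
```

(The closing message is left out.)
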